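# Close the parts crate and fasten its draw latch

### The job

Close up the green parts crate: push its sliding lid shut, up to the rubber buffers. Then hook the latch's wire loop over the keeper on the lid and press the red lever down past centre until it lies flat and stays, so that the latch holds the lid drawn tight. Leave the tools and other things around the crate where they are.

Things in the scene. Friction and masses are not known exactly. Their poses are not given: they have to be found in the camera images.
- crate: green painted steel parts crate, fixed to the bench, 140 (its x) x 300 (its y) x 80 mm high, long side along its own y. Origin: centre of its underside, on the bench; only its position and its yaw (up to 0.3 rad either way) vary. The +y third is a solid deck, top 76 mm above the bench, that carries the latch; the rest is an open box (a V-block, a bolt and a gauge block are packed in it) under the sliding lid, whose top is also 76 mm above the bench
- lid (a joint): bare aluminium lid, 122 x 195 x 9 mm, sliding along the crate's y. 0 = fully drawn in (buffers squeezed), grows to 0.10 m as the lid opens towards the crate's -y. At about 0.006 it meets two black rubber buffers in the deck's face (together about 5 N per mm): let go without the latch, it rests there at about 0.006. Sliding friction about 1 N. Starts 0.06 to 0.095 open. It cannot lift out. With the latch fastened it is held at about 0.002
- knob (a point): round black knob on the lid, 26 mm diameter over its upper 16 mm, its top 28 mm above the lid; the point is on its axis, 16 mm above the lid's top (92 mm above the bench). It moves with the lid
- keeper (a point): steel hook plate standing on the lid, 26 mm wide (crate x), 14.5 mm high, on the crate's middle line, 84 mm from the knob towards +y. Its upright is 5 mm thick; a lip at its top overhangs 6 mm towards -y with 11 mm free height beneath it. The point is at the foot of the upright's -y face, on the lid's top; its axes are the crate's. The loop's cross bar has to lie on the -y side of the upright, beneath the lip
- lever (a joint): latch lever turning about the crate's x axis through point lever_pivot. 0 = lying flat on the deck, pointing to the crate's +y; grows to 1.92 rad as it is raised and leans over a little towards the keeper (1.57 = about upright). Starts at 1.75 to 1.92. It stays where it is left. With the loop hooked it turns loosely at first, resists with a few N at its end between about 1.2 and 0.5 rad, then passes centre at about 0.4 and snaps down to 0
- lever_pivot (a point): axis of the lever, 94 mm above the bench, on the crate's middle line, 75 mm from the crate's origin towards its +y
- lever_end (a point): middle of the red plastic grip near the lever's end, 56 mm from the pivot; the grip is 26 mm wide (crate x), 30 mm long and 7 mm thick and ends 65 mm from the pivot; this point is on its upper face (the face turned to the keeper when the lever is upright)
- loop (a joint): steel wire loop, 50 mm wide, 70 mm from hinge to bar, hinged on the lever 24 mm from its pivot; it can swing right over the lever's end. This value minus the lever's is the loop's angle above the horizontal that points to the crate's -y: 0 = level towards the keeper, 1.57 = upright, more = leaning back over the deck. Starts leaning back at 2.0 to 2.4, by its stop. Loose: past upright it falls by its own weight
- loop_bar (a point): middle of the loop's straight cross bar (along crate x, 5.6 mm thick, 50 mm long) at its free end; the part that goes behind the keeper. Swung over with the lid shut, the bar falls on the lid 5 to 15 mm beyond the keeper's lip, and slides in under the lip as the lever is pressed
- screwdriver_red: red-handled screwdriver, 190 mm long, a bystander lying at the back; origin at the centre of its underside
- enamel_mug: cream enamel mug, 82 mm wide, 88 mm high, a bystander at the back left; origin at the centre of its underside
- dust_brush: dusting brush with a dark handle, 139 mm long, a bystander lying at the right; origin at the centre of its underside
- v_block: grey steel V-block, 55 x 50 x 40 mm, a bystander standing at the back; origin at the centre of its underside

How it is judged (in metres and radians):
On the way, in this order (a step that is already met when the one before it is completed fails the run):
1. the lid is pushed shut to within 15 mm, the loop not yet hooked (value of joint lid below 0.015 m and z of loop_bar in the frame of keeper above 0.016 m), for 0.1 s.
2. the loop's bar lies behind the keeper, below its lip, while the lever is still up (z of loop_bar in the frame of keeper below 0.0115 m and y of loop_bar in the frame of keeper between -0.03 and 0 m and value of joint lever above 0.9 rad), for 0.1 s.
At the end, for the whole second after the job is handed in: the lever lies flat (within 0.12 rad), the loop's bar is caught behind the keeper and below its lip (drawn to within 8 mm of the upright's face), and the latch holds the lid drawn in to less than 4 mm against its buffers, with the robot clear (value of joint lever below 0.12 rad and value of joint lid below 0.004 m and z of loop_bar in the frame of keeper below 0.0115 m and y of loop_bar in the frame of keeper between -0.008 and 0 m); the robot touches nothing.
It fails at once if a bystander was shifted by more than 30 mm (distance of any of screwdriver_red, enamel_mug, dust_brush, v_block from where it was at the start of the episode above 0.03 m).
It also fails if it takes over 48 s, if anything falls off the work surface, if the arm or the gripper's body presses on something with over 40 N, if the wrist force passes 120 N, or if a joint passes its speed limit or range.

### The arm

A 6-joint arm with a two-finger parallel gripper is mounted at the origin on a cart in front of the work surface, level with it; the furniture and walls round the work are solid. World frame = base frame: x ahead of the robot, y to its left, z up, the work surface at z = 0. Lengths are in mm, angles in degrees, forces in N, time in s.
With the tool pointing down it reaches from about 300 to 850 mm from the base axis. Payload 4.2 kg.
Tool frame: the origin (TCP) lies midway between the tips of the shut fingers; the grasp point (between the pads) lies 19 mm behind it (env.tcp_to_grasp is the distance from the TCP to the grasp point, in mm); z points along the fingers, x is the direction in which the jaws open and shut, and the axes are right-handed (so a half turn about z gives the same grasp; the last joint's range is limited). The gripper opens to 91 mm and grips with 3 to 60 N. Pads are 32 mm wide; open, the fingers measure 118 mm over their backs; the gripper's body (76 mm by 178 mm) begins 60 mm behind the grasp point.
Start: joints at [-65.489, 18.312, 89.639, -0, 72.044, -1.146], TCP at [248.971, -518.321, 213.976] pointing down, gripper open.
Joint ranges: [-177.97, 177.97], [-48.28, 115.42], [12.27, 149.76], [-77.06, 257.06], [2.81, 150.46], [-146.56, 146.56]. Speed limits (degrees/s): [147.25, 147.25, 180, 180, 180, 180].

### API

Orientations are given as [roll, pitch, yaw] about the fixed x, y, z axes, in that order (R = Rz(yaw) Ry(pitch) Rx(roll)).
In Python, from workcell import env gives the robot as it stands.
- The arm moves only by the tool drive_tool, never from a script. Its argument "motion" is a list of rows, each a list of 2 entries, a list of its own where there are three numbers: the shift along the world's x, y, z in m, then the turn, a rotation vector about the world's x, y, z in rad. In form: [[[dx, dy, dz], [wx, wy, wz]], ...]. A call has exactly 10 rows; each row shifts and turns the commanded pose from where the row before left it; what a row does not reach is not made up. A row lasts 1/12 s, in which the tool goes at most 41.7 mm and 7.16 degrees, less where a joint would pass 70% of its speed; a pose out of reach is approached as far as the arm can. A call is refused whole if a number of a shift passes 0.0417 or a number of a turn 0.125, either way. A call with a gripper value outside its range is refused whole. "claw" is the opening, from 0 (shut) to 1 (fully open), set as the call begins (left out, the last holds). The fingers move at their own pace and stop on an object; "force" is the grip in N (left out, the last holds). Time passes only in rows, so rows that do not move let the fingers close, or fill a call up. It gives the time, the measured TCP pose, the force and the opening at its end, in the units of the state.
- env.state(): the state, without advancing time (a new reading comes with each control period).
- env.grab_frame(name): name is "side" or "top" or "wrist"; returns the picture (384x512x3 uint8, red, green, blue); there is no depth.
- env.camera_params(name): a dict with "fov_y" (degrees; the focal length in pixels is half the picture's height over the tangent of half this angle, whatever the lens; pixels are square), "cx", "cy" (the principal point, pixels), "pose" (4x4, takes a point from camera to world coordinates). Camera axes: x right, y down, z forward; pixel columns grow to the right and rows downward; lengths in mm; the calibration is good to about 2 mm. A picture is of the moment at which its call begins: read the wrist's pose just before it. camera_params takes no time and is no camera call; for the wrist camera it gives the pose at the moment of the call.
- env.job_done(): hands the job in, once; it reports no verdict.
The state is a dict: "time_s": time; "qpos": joint angles; "qvel": joint speeds; "effort": joint torques, N m; "ee_pos": TCP position; "ee_rot": TCP orientation; "force": force on the tool from outside, world axes, zero at the start; "torque": the same for the moment, N m; "gripper_width": finger opening in mm.
Only numpy, scipy, OpenCV 4.12 (cv2) and the standard library are available. Lean on these libraries where they do the work, as an engineer would, in place of code of your own. Each camera call takes 0.05 s, during which the arm holds its last target.

## Working session

There is one attempt and no reset: what is moved stays moved. The work goes in short steps, Python scripts to look and compute and a tool call to move; the robot and the scene stay as the last step left them, time stands still between calls to the robot, and variables do not carry over. Pictures are saved under pics/ and viewed, and the job is handed in when it is done.

Besides the shell and the picture viewer there is one more tool, called after ">>>" as name(argument=value, ...) on one line, values as JSON. drive_tool: Moves the arm, as the interface text tells. Its arguments: {"type":"object","properties":{"motion":{"type":"array","items":{"type":"array"}},"claw":{"type":"number"},"force":{"type":"number"}},"required":["motion"]}

```bash
ls; mkdir -p pics
python3 - <<'E'
from workcell import env
import cv2
print(env.state())
for n in ["side","top","wrist"]:
    p=env.camera_params(n); print(n,p)
    cv2.imwrite(f"pics/{n}0.png",env.grab_frame(n)[:,:,::-1])
E
```

```text
pics
{'time_s': 0.0, 'qpos': array([-6.54889184e+01,  1.83514574e+01,  8.97053449e+01, -6.62582801e-04,
        7.20434009e+01, -1.14583994e+00]), 'qvel': array([-0.04624044, -0.03573716,  0.04274672,  0.06992722,  0.04776842,
       -0.11119373]), 'effort': array([ 1.21481127e-03, -4.12454188e+01, -2.31974477e+01,  7.27169146e-02,
        4.57131083e-02, -1.55977777e-04]), 'ee_pos': array([ 248.7569616 , -517.85700474,  213.12930874]), 'ee_rot': array([-1.79998626e+02,  1.00195719e-01, -6.43428724e+01]), 'force': array([-0.55624444, -0.37886864, -0.59744055]), 'torque': array([-0.03557265,  0.0004138 ,  0.08025603]), 'gripper_width': 91.4493911574921}
side {'fov_y': 43.04399611393751, 'cx': 254.7713277625135, 'cy': 185.5625980668929, 'pose': array([[-9.66847113e-01, -1.77412213e-01,  1.83661556e-01,
         3.04095612e+02],
       [-2.54674770e-01,  6.17439566e-01, -7.44250726e-01,
         8.58135559e+02],
       [ 1.86392568e-02, -7.66350630e-01, -6.42152077e-01,
         1.00016779e+03],
       [ 0.00000000e+00,  0.00000000e+00,  0.00000000e+00,
         1.00000000e+00]])}
top {
[... 166 characters left out ...]
4e+02],
       [-9.97903281e-01, -6.37935850e-02,  1.09279846e-02,
        -2.20457887e+02],
       [ 4.29830473e-03, -2.33790376e-01, -9.72277524e-01,
         1.27441588e+03],
       [ 0.00000000e+00,  0.00000000e+00,  0.00000000e+00,
         1.00000000e+00]])}
wrist {'fov_y': 66.96132452634659, 'cx': 254.80289459901604, 'cy': 195.5911622618745, 'pose': array([[ 4.32909524e-01, -8.60526612e-01, -2.68483322e-01,
         3.24688806e+02],
       [-9.01435381e-01, -4.13888274e-01, -1.26928134e-01,
        -4.81774887e+02],
       [-1.89706136e-03,  2.96968764e-01, -9.54885310e-01,
         3.83729305e+02],
       [ 0.00000000e+00,  0.00000000e+00,  0.00000000e+00,
         1.00000000e+00]])}
```

View pics/side0.png

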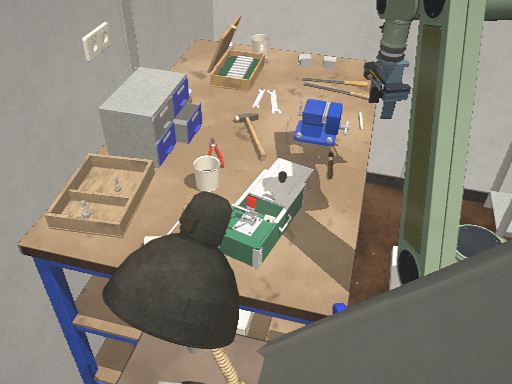

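View pics/top0.png

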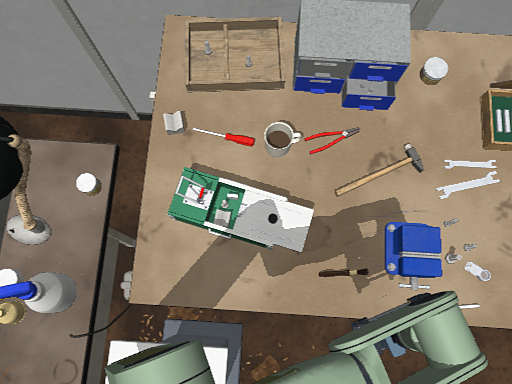

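View pics/wrist0.png

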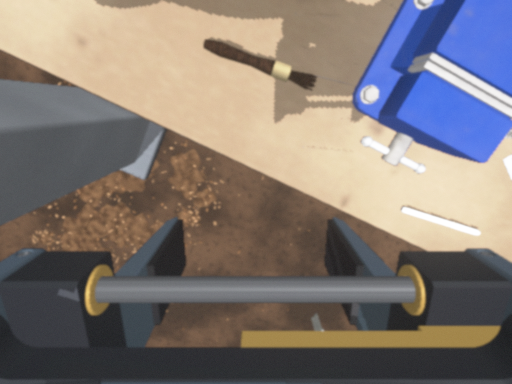

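Run:
```python
import cv2
a=cv2.imread("pics/top0.png")[155:260,155:325]; b=cv2.imread("pics/side0.png")[145:275,210:325]
cv2.imwrite("pics/topz.png",cv2.resize(a,None,fx=4.6,fy=4.6,interpolation=cv2.INTER_CUBIC))
cv2.imwrite("pics/sidez.png",cv2.resize(b,None,fx=4.5,fy=4.5,interpolation=cv2.INTER_CUBIC))
```

```text
(no output)
```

View pics/topz.png

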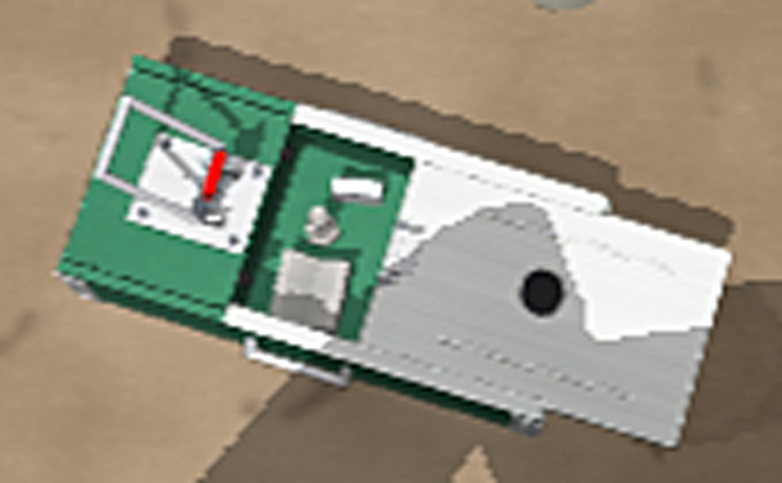

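View pics/sidez.png

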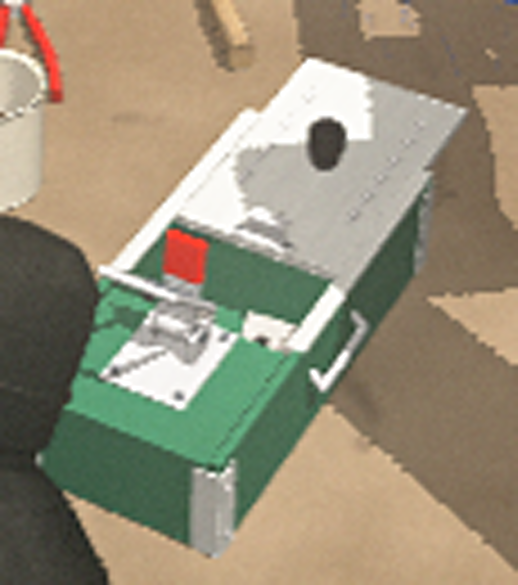

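```bash
cat > h.py <<'E'
import numpy as np, cv2
from workcell import env
def ray(p,u,v):
    f=192/np.tan(np.radians(p["fov_y"]/2)); P=p["pose"]
    d=P[:3,:3]@np.array([(u-p["cx"])/f,(v-p["cy"])/f,1.]); return P[:3,3],d/np.linalg.norm(d)
def onz(p,u,v,z):
    o,d=ray(p,u,v); return o+d*(z-o[2])/d[2]
def proj(p,X):
    f=192/np.tan(np.radians(p["fov_y"]/2)); c=p["pose"][:3,:3].T@(np.asarray(X)-p["pose"][:3,3])
    return np.array([p["cx"]+f*c[0]/c[2],p["cy"]+f*c[1]/c[2]])
def tri(*rays):
    A=0;b=0
    for o,d in rays:
        M=np.eye(3)-np.outer(d,d);A=A+M;b=b+M@o
    return np.linalg.solve(A,b)
E
python3 - <<'E'
from h import *
p=env.camera_params("top"); s=env.camera_params("side")
g=lambda u,v:((u+.5)/4.6-.5+155,(v+.5)/4.6-.5+155)
gs=lambda u,v:((u+.5)/4.5-.5+210,(v+.5)/4.5-.5+145)
T=lambda u,v,z:onz(p,*g(u,v),z)
S=lambda u,v,z:onz(s,*gs(u,v),z)
for n,u,v,z in [("lidfar",733,250,76),("lidnear",677,445,76),("knob",542,293,104),("deckfar",135,58,76),("decknear",58,275,76),("grip",215,175,140)]: print(n,T(u,v,z).round(1))
print("side knob",S(327,132,104).round(1),"lidcorner",S(467,108,76).round(1),S(308,58,76).round(1),"grip",S(186,257,145).round(1))
a=T(677,445,76)-T(733,250,76);print(np.degrees(np.arctan2(a[1],a[0])),np.linalg.norm(a))
a=T(58,275,76)-T(135,58,76);print(np.degrees(np.arctan2(a[1],a[0])),np.linalg.norm(a))
print("knob tri",tri(ray(p,*g(542,293)),ray(s,*gs(327,132))).round(1))
# knob via mask
im=cv2.imread("pics/top0.png");m=(im.max(2)<50)[200:235,260:285];y,x=np.nonzero(m);print(x.mean()+260,y.mean()+200,m.sum())
E
```

```text
lidfar [ 533.3 -370.8   76. ]
lidnear [ 415.8 -342.2   76. ]
knob [ 495. -258.  104.]
deckfar [628.3  -4.4  76. ]
decknear [492.1  27.4  76. ]
grip [544.1 -68.2 140. ]
side knob [ 495.9 -254.7  104. ] lidcorner [ 414.8 -342.1   76. ] [ 532.6 -367.7   76. ] grip [541.5 -66.2 145. ]
166.33573593085782 120.96279461204185
166.84628358102836 139.8245765394429
knob tri [ 496.  -258.1  101.2]
272.4032258064516 218.11290322580646 62
```

>>> drive_tool(motion=[[[0.0237,0.0218,0],[0,0,0.089]],[[0.0237,0.0218,0],[0,0,0.089]],[[0.0237,0.0218,0],[0,0,0.089]],[[0.0237,0.0218,0],[0,0,0.089]],[[0.0237,0.0218,0],[0,0,0.089]],[[0.0237,0.0218,0],[0,0,0.089]],[[0.0237,0.0218,0],[0,0,0.089]],[[0.0237,0.0218,0],[0,0,0.089]],[[0.0237,0.0218,0],[0,0,0.089]],[[0.0237,0.0218,0],[0,0,0.089]]], claw=0)

```text
time_s: 0.98
ee_pos: [486.8, -299.0, 213.8]
ee_rot: [-180.0, 0.0, -13.1]
force: [0.6, -0.0, 0.0]
gripper_width: 27.6
```

>>> drive_tool(motion=[[[0,0,-0.0155],[0,0,0]],[[0,0,-0.0155],[0,0,0]],[[0,0,-0.0155],[0,0,0]],[[0,0,-0.0155],[0,0,0]],[[0,0,-0.0155],[0,0,0]],[[0,0,-0.0155],[0,0,0]],[[0,0,-0.0155],[0,0,0]],[[0,0,-0.0155],[0,0,0]],[[0,0,0],[0,0,0]],[[0,0,0],[0,0,0]]])

```text
time_s: 1.82
ee_pos: [485.5, -300.0, 89.3]
ee_rot: [-180.0, 0.1, -13.4]
force: [-0.6, -1.1, -0.1]
gripper_width: 0.9
```

```bash
cat > snap.py <<'E'
import sys
from h import *
t=sys.argv[1]
c=cv2.imread
a=env.grab_frame("top")[130:270,140:330,::-1]; b=env.grab_frame("side")[120:280,200:350,::-1]
a=cv2.resize(a,None,fx=3,fy=3,interpolation=cv2.INTER_CUBIC); b=cv2.resize(b,(394,420),interpolation=cv2.INTER_CUBIC)
o=np.hstack([a[:420],b]); o=cv2.resize(o,None,fx=.8,fy=.8,interpolation=cv2.INTER_AREA)
cv2.imwrite(f"pics/{t}.png",o); print(o.shape,env.state()["ee_pos"].round(1),env.state()["force"].round(1))
E
python3 snap.py s1; python3 -c "
from h import *
cv2.imwrite('pics/w1.png',env.grab_frame('wrist')[:,:,::-1])"
```

```text
(336, 771, 3) [ 486.5 -300.7   90.8] [-0.1 -0.1  0.2]
```

View pics/s1.png

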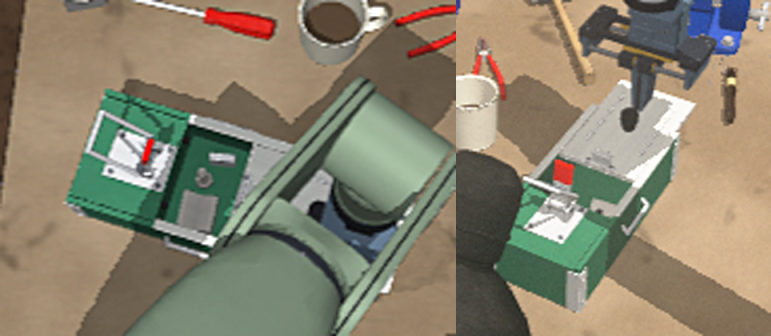

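View pics/w1.png

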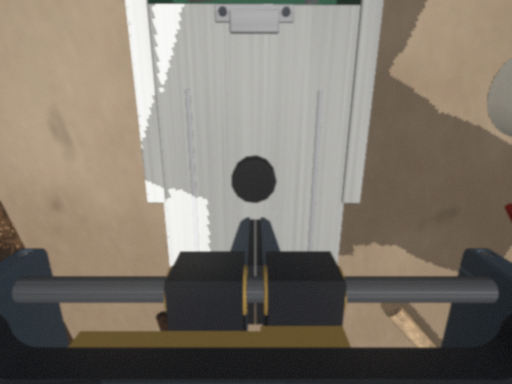

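>>> drive_tool(motion=[[[0.0019,0.0078,0],[0,0,0]],[[0.0019,0.0078,0],[0,0,0]],[[0.0019,0.0078,0],[0,0,0]],[[0.0019,0.0078,0],[0,0,0]],[[0.0019,0.0078,0],[0,0,0]],[[0.0019,0.0078,0],[0,0,0]],[[0.0019,0.0078,0],[0,0,0]],[[0.0019,0.0078,0],[0,0,0]],[[0.0019,0.0078,0],[0,0,0]],[[0,0,0],[0,0,0]]])

```text
time_s: 2.8
ee_pos: [503.1, -228.2, 89.8]
ee_rot: [-179.9, 0.1, -13.3]
force: [-0.9, 0.1, -0.5]
gripper_width: 0.4
```

```bash
python3 -c "
from h import *
print(env.state()['ee_pos'],env.state()['force'])
cv2.imwrite('pics/w2.png',env.grab_frame('wrist')[:,:,::-1])"
```

```text
[ 503.11818239 -228.17008286   89.7832133 ] [-0.92660876  0.14998908 -0.50348133]
```

View pics/w2.png

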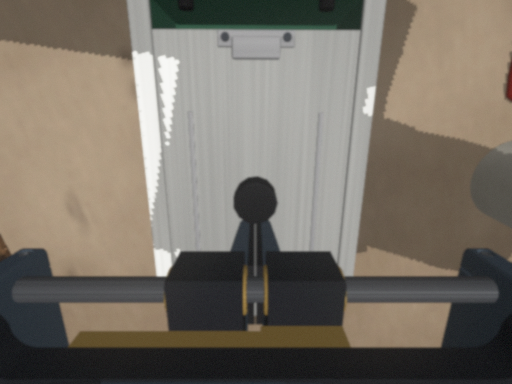

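>>> drive_tool(motion=[[[0.0008,0.0032,0],[0,0,0]],[[0.0008,0.0032,0],[0,0,0]],[[0.0007,0.0029,0],[0,0,0]],[[0.0007,0.0029,0],[0,0,0]],[[0,0,0],[0,0,0]],[[0,0,0],[0,0,0]],[[0,0,0],[0,0,0]],[[0,0,0],[0,0,0]],[[0,0,0],[0,0,0]],[[0,0,0],[0,0,0]]])

```text
time_s: 3.68
ee_pos: [506.1, -218.0, 90.0]
ee_rot: [-180.0, -0.0, -13.4]
force: [0.3, 0.5, 0.3]
gripper_width: 0.5
```

```bash
python3 -c "
from h import *
print(env.state()['ee_pos'],env.state()['force'])
cv2.imwrite('pics/w3.png',env.grab_frame('wrist')[:,:,::-1])"
```

```text
[ 506.11043668 -217.95940599   90.00298014] [0.33070936 0.50707657 0.33293151]
```

View pics/w3.png

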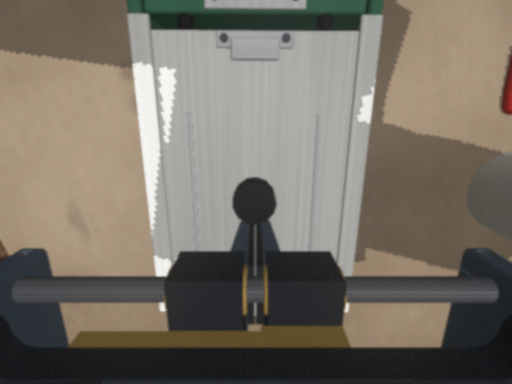

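>>> drive_tool(motion=[[[0.0005,0.002,0],[0,0,0]],[[0.0005,0.002,0],[0,0,0]],[[0.0005,0.002,0],[0,0,0]],[[0,0,0],[0,0,0]],[[0,0,0],[0,0,0]],[[0,0,0],[0,0,0]],[[0,0,0],[0,0,0]],[[0,0,0],[0,0,0]],[[0,0,0],[0,0,0]],[[0,0,0],[0,0,0]]])

```text
time_s: 4.57
ee_pos: [507.1, -214.2, 90.1]
ee_rot: [179.7, -0.0, -13.3]
force: [-3.2, -7.2, -0.5]
gripper_width: 0.6
```

>>> drive_tool(motion=[[[-0.0023,-0.0097,0],[0,0,0]],[[-0.0023,-0.0097,0],[0,0,0.0]],[[0,0,0.022],[0,0,0]],[[0,0,0.022],[0,0,0]],[[0,0,0.022],[0,0,0]],[[0,0,0.022],[0,0,0]],[[0,0,0.022],[0,0,0]],[[0,0,0.02],[0,0,0]],[[0,0,0],[0,0,0]],[[0,0,0],[0,0,0]]])

```text
time_s: 5.4
ee_pos: [503.3, -231.7, 220.7]
ee_rot: [-180.0, -0.1, -13.4]
force: [0.1, 0.2, -0.5]
gripper_width: 0.4
```

```bash
python3 -c "
from h import *
print(env.state()['ee_pos'],env.state()['force'])
print(env.camera_params('wrist')['pose'].tolist())
cv2.imwrite('pics/w4.png',env.grab_frame('wrist')[:,:,::-1])"; python3 snap.py s4
```

```text
[ 503.3380461  -231.69086604  220.67064867] [ 0.1062101   0.22643821 -0.50325708]
[[0.9728632267858661, -0.22162124359124843, -0.06649185180801234, 521.970526006801], [-0.23136905280810371, -0.9288661506327411, -0.2892681033425435, -149.51816950768543], [0.0023459263567051484, 0.29680245719633114, -0.9549360177685973, 391.2053289980996], [0.0, 0.0, 0.0, 1.0]]
(336, 771, 3) [ 502.1 -231.   218.4] [ 0.7 -0.8 -0.6]
```

View pics/w4.png

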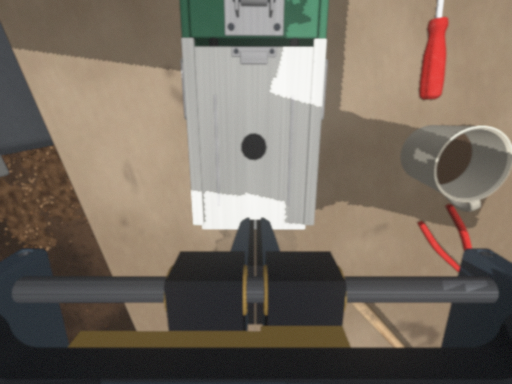

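View pics/s4.png

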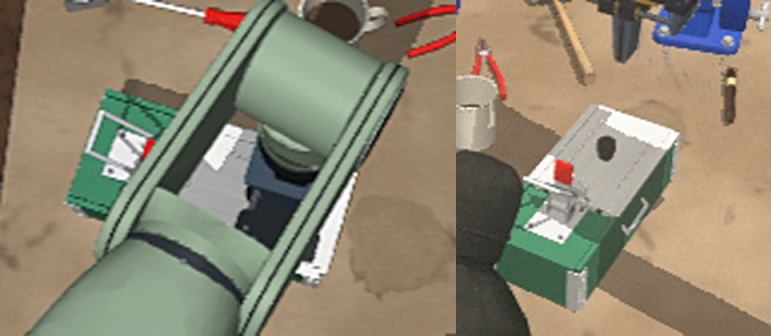

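Run:
```python
from h import *
p=env.camera_params("top"); s=env.camera_params("side")
g=lambda u,v:((u+.5)/4.6-.5+155,(v+.5)/4.6-.5+155)
gs=lambda u,v:((u+.5)/4.5-.5+210,(v+.5)/4.5-.5+145)
for a,b in [((128,98),(103,270)),((115,138),(157,287)),((103,178),(212,305))]:
    X=tri(ray(p,*g(*a)),ray(s,*gs(*b))); r=X[:2]-[525.4,-134.5]; print(X.round(1),r@[.973,-.232],r@[.232,.973])
im=cv2.imread("pics/side0.png")[185:240,222:275]; cv2.imwrite("pics/z.png",cv2.resize(im,None,fx=10,fy=10,interpolation=cv2.INTER_CUBIC))
```

```text
[578.3 -19.3 166.8] 24.706636032182118 124.3583065065636
[549.9 -14.9 167. ] -3.8834285441577774 122.10365238940484
[521.8 -10.7 166.3] -32.20384118005927 119.61892789666051
```

View pics/z.png

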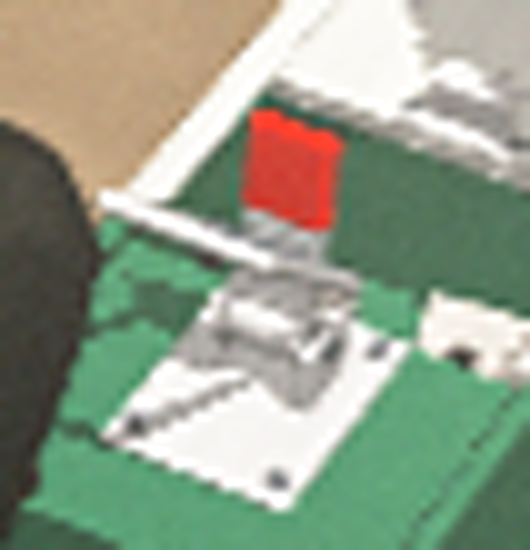

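>>> drive_tool(motion=[[[0.006,0.0251,0],[0,0,0]],[[0.006,0.0251,0],[0,0,0]],[[0.006,0.0251,0],[0,0,0]],[[0.006,0.0251,0],[0,0,0]],[[0.006,0.0251,0],[0,0,0]],[[0.006,0.0251,0],[0,0,0]],[[0.006,0.0251,0],[0,0,0]],[[0.006,0.0251,0],[0,0,0]],[[0.006,0.0251,0],[0,0,0]],[[0.006,0.0251,0],[0,0,0]]])

```text
time_s: 6.38
ee_pos: [562.4, 21.0, 218.4]
ee_rot: [180.0, 0.2, -13.3]
force: [0.0, 0.7, 0.9]
gripper_width: 0.7
```

>>> drive_tool(motion=[[[0,0,-0.012],[0,0,0]],[[0,0,-0.012],[0,0,0]],[[0,0,-0.012],[0,0,0]],[[0,0,-0.012],[0,0,0]],[[0,0,-0.014],[0,0,0]],[[0,0,0],[0,0,0]],[[0,0,0],[0,0,0]],[[0,0,0],[0,0,0]],[[0,0,0],[0,0,0]],[[0,0,0],[0,0,0]]])

```text
time_s: 7.22
ee_pos: [563.4, 19.6, 158.7]
ee_rot: [-180.0, -0.1, -13.4]
force: [0.6, -0.7, 0.0]
gripper_width: 0.2
```

```bash
python3 snap.py s5;  python3 -c "
from h import *
cv2.imwrite('pics/w5.png',env.grab_frame('wrist')[:,:,::-1])"
```

```text
(336, 771, 3) [563.3  19.7 158.6] [ 0.5 -0.1  0.2]
```

View pics/s5.png

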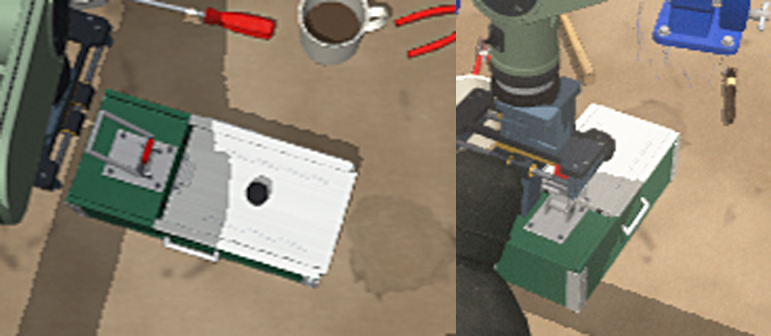

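>>> drive_tool(motion=[[[-0.0015,-0.0063,0],[0,0,0]],[[-0.0015,-0.0063,0],[0,0,0]],[[-0.0015,-0.0063,0],[0,0,0]],[[-0.0015,-0.0063,0.001],[0,0,0]],[[-0.0015,-0.0063,0.002],[0,0,0]],[[-0.0015,-0.0063,0.002],[0,0,0]],[[-0.0015,-0.0063,0.002],[0,0,0]],[[-0.0015,-0.0063,0.002],[0,0,0]],[[-0.0015,-0.0063,0.001],[0,0,0]],[[-0.0015,-0.0063,0],[0,0,0]]])

```text
time_s: 8.2
ee_pos: [548.0, -44.1, 168.3]
ee_rot: [180.0, -0.0, -13.4]
force: [-0.4, 0.4, 0.4]
gripper_width: 0.2
```

```bash
python3 snap.py s6;  python3 -c "
from h import *
cv2.imwrite('pics/w6.png',env.grab_frame('wrist')[:,:,::-1])"
```

```text
(336, 771, 3) [547.7 -44.3 168. ] [ 0.2 -0.2  0.7]
```

View pics/s6.png

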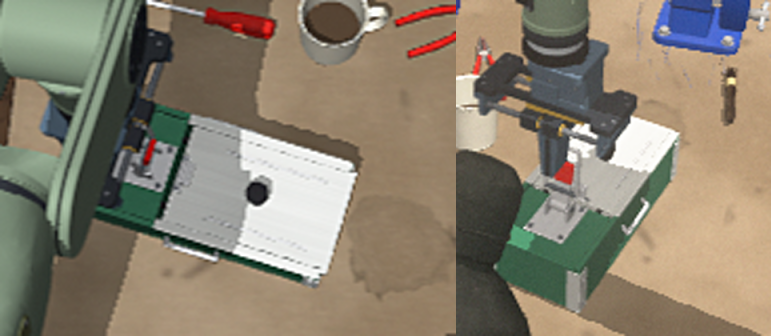

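View pics/w6.png

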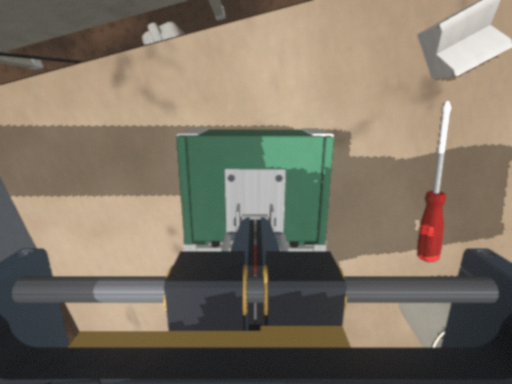

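>>> drive_tool(motion=[[[-0.0012,-0.0049,0.001],[0,0,0]],[[-0.0012,-0.0049,0.001],[0,0,0]],[[-0.0012,-0.0049,0],[0,0,0]],[[-0.0012,-0.0049,0],[0,0,0]],[[-0.0012,-0.0049,0],[0,0,0]],[[-0.0012,-0.0049,0],[0,0,0]],[[0,0,0],[0,0,0]],[[0,0,0],[0,0,0]],[[0,0,0],[0,0,0]],[[0,0,0],[0,0,0]]])

```text
time_s: 9.18
ee_pos: [540.8, -72.6, 170.0]
ee_rot: [-180.0, -0.0, -13.3]
force: [0.0, 0.6, 0.1]
gripper_width: 0.2
```

```bash
python3 snap.py s7
```

```text
(336, 771, 3) [540.8 -72.5 170. ] [-0.2  0.4 -0.3]
```

View pics/s7.png

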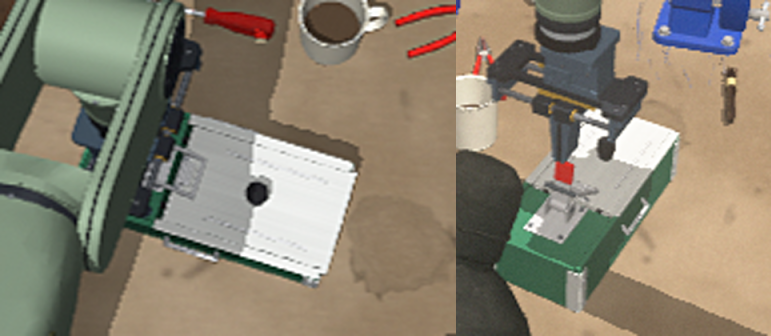

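Run:
```python
from h import *
im=env.grab_frame("top")[:,:,::-1]; cv2.imwrite("pics/t7.png",im)
cv2.imwrite("pics/t7z.png",cv2.resize(im[170:230,180:260],None,fx=9,fy=9,interpolation=cv2.INTER_CUBIC))
p=env.camera_params("top");O=np.array([525.4,-134.5]);ex=np.array([.973,-.232]);ey=np.array([.232,.973])
for y in (0,10,20,30): print(y,((proj(p,[*(O+ey*y),79])-[180,170]+.5)*9).round())
```

```text
0 [432. 329.]
10 [400. 319.]
20 [369. 310.]
30 [338. 300.]
```

View pics/t7z.png

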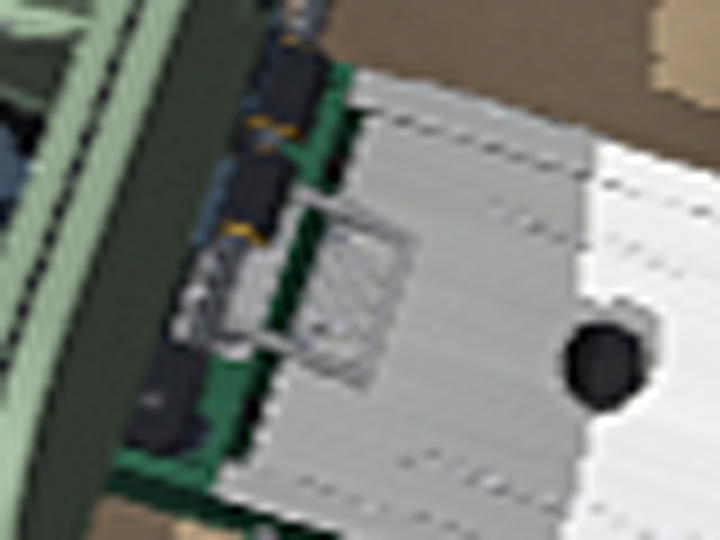

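>>> drive_tool(motion=[[[-0.0021,-0.0088,0],[0,0,0]],[[-0.0021,-0.0088,0],[0,0,0]],[[-0.0021,-0.0088,0],[0,0,0]],[[-0.0021,-0.0088,0],[0,0,0]],[[0,0,0],[0,0,0]],[[0,0,-0.01],[0,0,0]],[[0,0,-0.01],[0,0,0]],[[0,0,-0.01],[0,0,0]],[[0,0,0],[0,0,0]],[[0,0,0],[0,0,0]]])

```text
time_s: 10.17
ee_pos: [531.7, -107.5, 138.7]
ee_rot: [-180.0, 0.1, -13.3]
force: [-0.5, -0.8, 0.8]
gripper_width: 0.1
```

```bash
python3 snap.py s8;python3 -c "
from h import *
cv2.imwrite('pics/w8.png',env.grab_frame('wrist')[:,:,::-1])"
```

```text
(336, 771, 3) [ 532.6 -107.7  139.9] [ 0.4 -0.2  1. ]
```

View pics/s8.png

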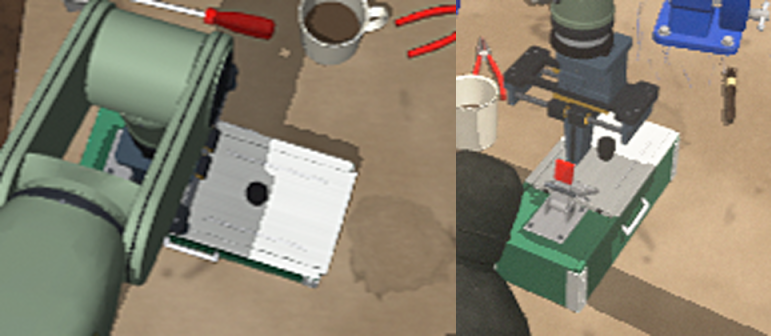

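View pics/w8.png

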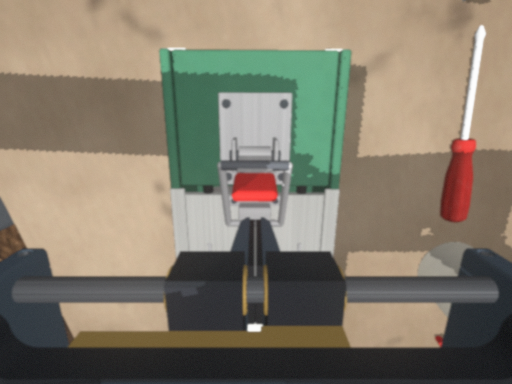

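>>> drive_tool(motion=[[[0.0016,0.0068,0],[0,0,0]],[[0.0016,0.0068,0],[0,0,0]],[[0.0016,0.0068,0],[0,0,0]],[[0.0016,0.0068,0],[0,0,0]],[[0.0016,0.0068,0],[0,0,0]],[[0.0016,0.0068,0],[0,0,0]],[[0.0012,0.0049,0],[0,0,0]],[[0.0012,0.0049,0],[0,0,0]],[[0,0,0],[0,0,0]],[[0,0,0],[0,0,0]]])

```text
time_s: 11.15
ee_pos: [544.2, -57.0, 139.8]
ee_rot: [-180.0, 0.0, -13.3]
force: [0.1, -2.7, -0.3]
gripper_width: 0.7
```

```bash
python3 snap.py s9;python3 -c "
from h import *
cv2.imwrite('pics/w9.png',env.grab_frame('wrist')[:,:,::-1])"
```

```text
(336, 771, 3) [544.1 -57.2 139.9] [-1.3 -1.5  0.2]
```

View pics/s9.png

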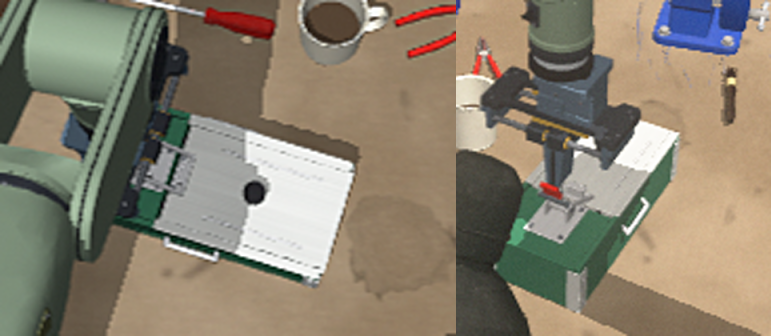

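View pics/w9.png

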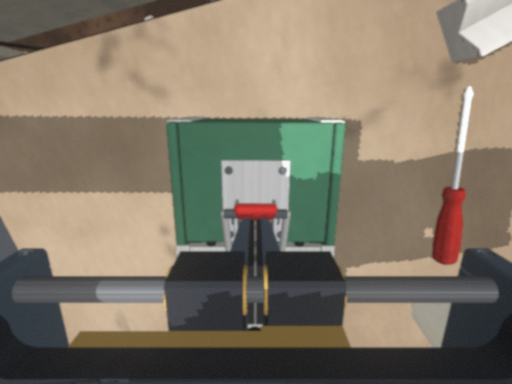

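>>> drive_tool(motion=[[[0.0012,0.0049,0],[0,0,0]],[[0.0012,0.0049,0],[0,0,0]],[[0.0009,0.0039,0],[0,0,0]],[[0.0009,0.0039,-0.003],[0,0,0]],[[0.0007,0.0029,-0.003],[0,0,0]],[[0.0008,0.0034,-0.0045],[0,0,0]],[[0.0008,0.0034,-0.0045],[0,0,0]],[[0,0,0],[0,0,0]],[[0,0,0],[0,0,0]],[[0,0,0],[0,0,0]]])

```text
time_s: 12.13
ee_pos: [550.9, -29.5, 124.8]
ee_rot: [-180.0, 0.0, -13.3]
force: [-0.2, -0.3, -0.4]
gripper_width: 0.5
```

```bash
python3 snap.py s10
```

```text
(336, 771, 3) [551.  -29.8 125. ] [-0.7 -0.2 -0.1]
```

View pics/s10.png

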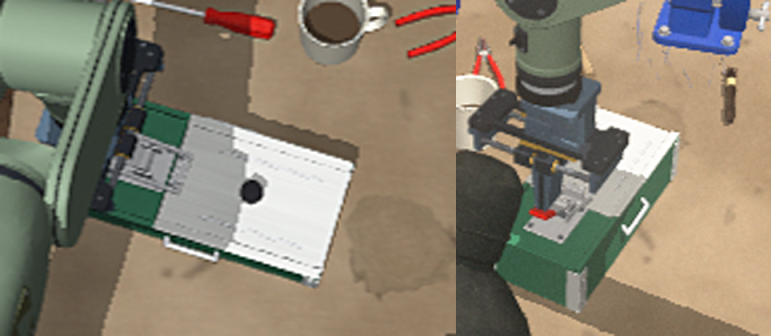

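>>> drive_tool(motion=[[[0.0005,0.0019,-0.0035],[0,0,0]],[[0.0005,0.0019,-0.0035],[0,0,0]],[[0.0004,0.0015,-0.0035],[0,0,0]],[[0.0004,0.0015,-0.0035],[0,0,0]],[[0.0004,0.0015,-0.0035],[0,0,0]],[[0,0,0],[0,0,0]],[[0,0,0],[0,0,0]],[[0,0,0],[0,0,0]],[[0,0,0],[0,0,0]],[[0,0,0],[0,0,0]]])

```text
time_s: 13.07
ee_pos: [553.2, -21.8, 107.7]
ee_rot: [-180.0, -0.0, -13.4]
force: [-0.1, -0.5, 0.6]
gripper_width: 0.7
```

>>> drive_tool(motion=[[[0,0,-0.002],[0,0,0]],[[0,0,-0.002],[0,0,0]],[[0,0,-0.002],[0,0,0]],[[0,0,-0.002],[0,0,0]],[[0,0,-0.001],[0,0,0]],[[0,0,0],[0,0,0]],[[0,0,0],[0,0,0]],[[0,0,0],[0,0,0]],[[0,0,0],[0,0,0]],[[0,0,0],[0,0,0]]])

```text
time_s: 13.9
ee_pos: [553.2, -21.7, 98.6]
ee_rot: [-180.0, -0.0, -13.3]
force: [-0.3, -0.8, -0.5]
gripper_width: 0.8
```

Press a bit further for contact, then back away.

>>> drive_tool(motion=[[[0,0,-0.001],[0,0,0]],[[0,0,-0.001],[0,0,0]],[[0,0,-0.001],[0,0,0]],[[0,0,0],[0,0,0]],[[0,0,0],[0,0,0]],[[0,0,0],[0,0,0]],[[0,0,0],[0,0,0]],[[0,0,0],[0,0,0]],[[0,0,0],[0,0,0]],[[0,0,0],[0,0,0]]])

```text
time_s: 14.73
ee_pos: [553.2, -21.7, 96.0]
ee_rot: [-180.0, -0.0, -13.3]
force: [-1.2, 0.7, 5.0]
gripper_width: 0.8
```

>>> drive_tool(motion=[[[0,0,0.01],[0,0,0]],[[0,0,0.02],[0,0,0]],[[0,0,0.03],[0,0,0]],[[0,0,0.03],[0,0,0]],[[0,0,0.03],[0,0,0]],[[-0.006,-0.024,0.01],[0,0,0]],[[-0.006,-0.024,0],[0,0,0]],[[-0.006,-0.024,0],[0,0,0]],[[-0.006,-0.024,0],[0,0,0]],[[0,0,0],[0,0,0]]])

```text
time_s: 15.57
ee_pos: [528.1, -121.2, 225.9]
ee_rot: [179.9, -0.0, -13.5]
force: [0.0, 0.5, -0.4]
gripper_width: 0.5
```

```bash
python3 snap.py s11;python3 -c "
from h import *
cv2.imwrite('pics/w11.png',env.grab_frame('wrist')[:,:,::-1])"
```

```text
(336, 771, 3) [ 528.9 -118.2  225.6] [ 0.1 -0.3  0.1]
```

View pics/s11.png

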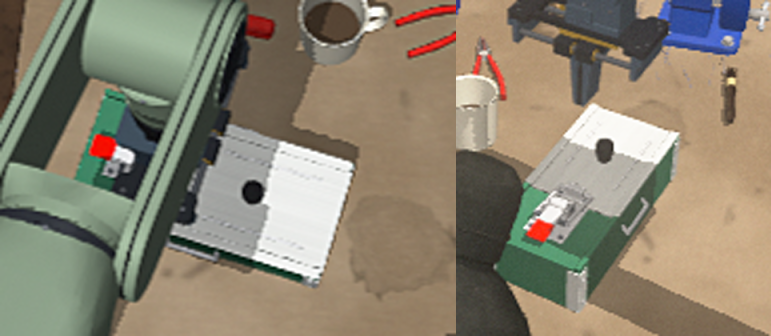

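View pics/w11.png

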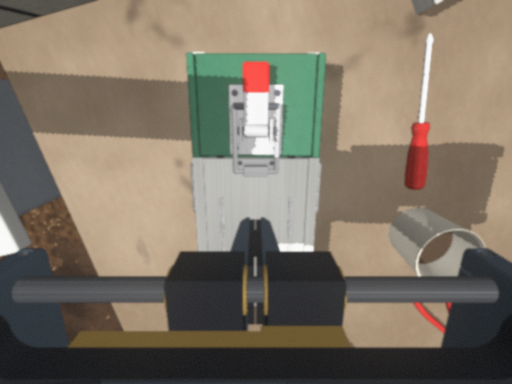

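Run:
```python
from h import *
p=env.camera_params("wrist"); im=env.grab_frame("wrist")[:,:,::-1]
cv2.imwrite("pics/w12z.png",cv2.resize(im[80:190,205:310],None,fx=5.4,fy=5.4,interpolation=cv2.INTER_CUBIC))
O=np.array([525.4,-134.5]);ey=np.array([.232,.973])
for y,z in((30.5,79),(33,76),(27,90.5),(33,90.5)): print(y,z,((proj(p,[*(O+ey*y),z])-[205,80]+.5)*5.4).round())
t=env.grab_frame("top").max(2)<50; 
for n in("top",):
  m=t[200:235,255:285]; yy,xx=np.nonzero(m); k=onz(env.camera_params("top"),xx.mean()+255,yy.mean()+200,104); print("knob y",(k[:2]-O)@ey, m.sum())
```

```text
30.5 79 [275. 500.]
33 76 [275. 486.]
27 90.5 [275. 530.]
33 90.5 [275. 501.]
knob y nan 0<stdin>:8: RuntimeWarning: Mean of empty slice.
  ret = ret.dtype.type(ret / rcount)
```

View pics/w12z.png

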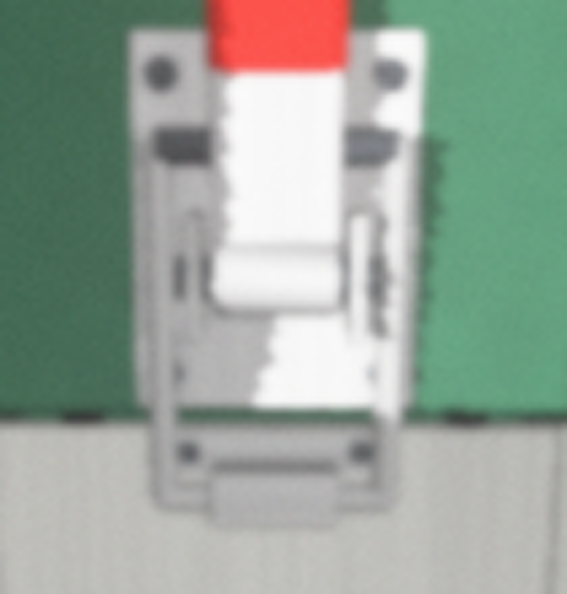

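```bash
python3 -c "
from h import *
print(env.job_done(), env.state()['time_s'], env.state()['force'])"
```

```text
the job is handed in; nothing more can be done
the job is handed in; nothing more can be done
```

The crate is closed and latched, and the job is handed in at about 16 s of the 48 s allowed; no verdict was reported.

- **Lid:** I pushed it by the knob with the shut fingers until the buffers pushed back with about 7 N, then backed off.
- **Loop:** I swept it over from the deck side. It fell onto the lid with its bar about 16 mm beyond the keeper's upright (estimated from the top view), and the lever was still up.
- **Lever:** I pressed it over from the keeper side. By the time the tool was at 125 mm it no longer pushed back, so I took it to have snapped past centre. I then lowered the tool until it met the lever lying flat at about 96 mm above the bench, with 5 N.

**Last checks:**
- The wrist and side pictures show the lever flat on the deck and the loop's bar under the keeper's lip, where it should be when latched. The lid sits against the deck with no visible gap.
- The tool was about 130 mm above the crate and the wrist force read about zero.
- The bystanders I could see in the pictures looked undisturbed, but I did not measure their positions.
- **Failed check:** measuring the lid's final position from the knob in the top view gave no result, because the mask found no knob pixels. That the lid is within 4 mm therefore rests on the pictures alone.

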